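# Charge the mill jar from the covered ball scoop

## Robot

A 6-joint arm with a two-finger parallel gripper is mounted at the origin on a cart in front of the work surface, level with it; the furniture and walls round the work are solid. World frame = base frame: x ahead of the robot, y to its left, z up, the work surface at z = 0. Lengths are in m, angles in rad, forces in N, time in s.
With the tool pointing down it reaches from about 0.35 to 0.85 m from the base axis. Payload 8.1 kg.
Tool frame: the origin (TCP) lies at the very end of the fingers, on their centre line; the grasp point (between the pads) lies robot.grip_point_offset behind it (robot.grip_point_offset is the distance from the TCP to the grasp point, in m); z points along the fingers, y is the line along which they close (so a half turn about z gives the same grasp; the last joint's range is limited). The gripper opens to 93 mm and grips with 3 to 60 N. Pads are 15 mm wide; open, the fingers measure 128 mm over their backs; the gripper's body (75 mm by 188 mm) begins 65 mm behind the grasp point.
Start: joints at [-1.263, 0.13, 1.488, -0, 1.523, -0.085], TCP at [0.23, -0.554, 0.192] pointing down, gripper open.
Joint ranges: [-2.96, 2.96], [-0.89, 2.26], [0.02, 2.5], [-1.34, 4.48], [0, 2.73], [-2.66, 2.66]. Speed limits (rad/s): [2.39, 2.39, 2.79, 3.14, 3.14, 3.14].

## Interface

Orientations are given as a rotation vector (axis times angle).
In Python, from plant import robot, eyes gives the robot as it stands. The module is installed in compiled form; this text tells all that it offers.
- The arm moves only by the tool apply_moves, never from a script. Its argument "steps" is one flat list of numbers, 7 for each row, row after row: the shift along the tool's x, y, z in units of 30 mm (1.0 is 30 mm), then the turn, a rotation vector about the tool's x, y, z in units of 6 degrees (1.0 is 6 degrees), then the opening in per cent of the stroke, from 0 (shut) to 100 (fully open). In form: [dx, dy, dz, ax, ay, az, fingers, dx, dy, dz, ax, ay, az, fingers, ...]. A call has 1 to 12 rows; each row shifts and turns the commanded pose from where the row before left it, along the tool's axes as they then stand; what a row does not reach is not made up. A row lasts 1/12 s, in which the tool goes at most 41.7 mm and 7.16 degrees, less where a joint would pass 70% of its speed; a pose out of reach is approached as far as the arm can. A call is refused whole if a number of a shift passes 1 or a number of a turn 1, either way. A call with a gripper value outside its range is refused whole. The fingers move at their own pace and stop on an object; "grip_force" is the grip in N (left out, the last holds). Time passes only in rows, so rows that do not move let the fingers close. It gives the time, the measured TCP pose, the force, the opening and the grip force at its end, in the units of the state.
- robot.read_state(): the state, without advancing time (a new reading comes with each control period).
- eyes.read_camera(name): name is "scene" or "top"; returns the picture (480x640x3 uint8, red, green, blue); there is no depth.
- eyes.calibration(name): a dict with "K" (3x3 intrinsics, pixels), "R" (3x3) and "t" (3): a world point X has camera coordinates R X + t. Camera axes: x right, y down, z forward; pixel columns grow to the right and rows downward; lengths in m; the calibration is good to about 2 mm. A picture is of the moment at which its call begins. calibration takes no time and is no camera call.
- robot.close_job(): hands the job in; it is judged then, once.
Trained networks look in the newest picture that a camera, given by its name, has taken for a name from the list of things; names that differ only in an ending like _2 or _b are one class to them, and where a whole thing is asked for, a point or a joint stands for the part that bears it (a point fixed in the world has none). Each returns a list of dicts, best first, with "conf" (0 to 1); they miss things now and then, are a little off and sometimes report something else, mostly with a low value. They report only what shows in the picture. A call takes as long as a camera call. They do not tell look-alikes from the thing itself.
- eyes.search_frame(camera, thing): "rect" ([left, top, width, height] in pixels, round what is visible of it).
- eyes.place_of(camera, thing): "xy" ([column, row] in pixels: a listed point, or the origin of a listed thing).
The state is a dict: "t": time; "q": joint angles; "dq": joint speeds; "joint_torque": joint torques, N m; "tool_pos": TCP position; "orientation": TCP orientation; "force": force on the tool from outside, world axes, zero at the start; "wrist_torque": the same for the moment, N m; "opening": finger opening in m; "gripper_force": force on a finger pad.
Only numpy, scipy, OpenCV 4.12 (cv2) and the standard library are available. Lean on these libraries where they do the work, as an engineer would, in place of code of your own. Each camera call takes 0.05 s, during which the arm holds its last target. There are 200 camera calls.

## Task

Charge the open grinding jar with the four steel balls in the covered scoop. Pinch its loose cover shut by the front and middle grip plates, lift it out of its sloping stand and set it down level close beside the jar with the cover still shut; there squeeze the middle plate back to the rear one so that the cover slides fully open, and holding it so, tip all four balls into the jar. Then set the empty scoop down level close beside the jar again; drop no ball on the bench and do not shift the jar, its cap or the upturned beaker.

Things in the scene. Friction and masses are not known exactly. Their poses are not given: they have to be found in the camera images.
- scoop_centre (a point): Steel covered scoop, 122 long x 46 wide x 62 mm high, 0.3 kg in all, lying at first nose up in a sloping stand. Point on its middle line, 30 mm above its flat underside. Axes: x to the pouring nose, y left, z out of its top. Three black grip plates stand across it in a row along x, tops 62 mm above the underside: front and rear plates fixed to the scoop, the middle one to the sliding cover.
- scoop: The same scoop, origin at the middle of its underside. Floor 4 mm thick, flat from x = -60 to +16 mm (it stands on this), then ramping up 18 degrees to the lip. Only the cover keeps balls from leaving at the nose. With the cover fully back they roll to the ramp's foot and leave over the lip once the nose points 25 to 32 degrees down; 40 degrees empties it. Tip slowly.
- front_grip (a point): Front grip plate, fixed to the scoop: 6 mm thick along x, 42 mm wide along y, from 3.5 to 37 mm above the cover's top face. Point at its centre, 50 mm above the scoop's underside, at x = +26 mm of the scoop's middle. Axes as the scoop.
- rear_grip (a point): Rear grip plate, fixed to the scoop: same size and height as the front one, at x = -58 mm of the scoop's middle. Point at its centre, 50 mm above the underside. Axes as the scoop.
- cover_grip (a point): Middle grip plate, on the cover: 6 mm thick, 34 mm wide, 37 mm up from the cover's top face (25 mm above the scoop's underside). Point 50 mm above the underside; x = -10 mm of the scoop's middle when shut. Pinched towards the front plate (42 mm over both, 30 mm clear between) the cover is held shut; to the rear plate (54 mm over both when shut, 12 when together) it is drawn and held open.
- cover (a joint): Travel of the cover in m: 0 shut, 0.042 fully back, its plate then touching the rear plate. No spring or catch, friction under 0.1 N: it runs back if the nose points up and runs shut if the nose points down, unless held. Open, its tail overhangs the scoop's rear end by 45 mm, 10 to 25 mm above the underside.
- scoop_lip (a point): Middle of the pouring lip, on the inner surface of the ramp's end: x = +62 mm of the scoop's middle, 19 mm above the underside. The mouth is 34 mm wide; the side walls reach 9 mm above the lip and 6 mm below it. Axes as the scoop.
- stand: Fixed bent-sheet stand, foot 130 x 70 mm; its cradle slopes up 25 degrees towards its +x and holds the scoop nose up, scoop x over stand x. Origin on the bench under the scoop's middle; z up. Cheeks 14 mm high stand 1.7 mm clear of the scoop's sides; a back plate at the low end bears on the cover's tail, so the cover cannot open there. Lift out square to the slope by 30 mm or more.
- jar_rim (a point): Centre of the mouth of an open steel grinding jar on the bench: 88 mm across, 62 mm high, 0.8 kg; mouth 73 mm across, 67 mm inside at the narrowest, inner floor 8 mm above the bench. Point at rim height; z up. The bench between jar and stand is clear.
- jar_cap: Cap of the jar lying on the bench about 115 mm from the jar on the robot's side: steel disc 86 mm across, 16 mm high, with a knob up to 30 mm. Origin at the centre of its underside. A bystander.
- beaker: Plastic beaker standing upside down, 70 mm across, 85 mm high, beyond the middle of the work. Origin at the centre of its underside. A bystander.
- ball_0_center (a point): Steel grinding ball 1 of 4, 15 mm across, 14 g; its centre. At the start all four lie inside the scoop against its rear wall, under the cover.
- ball_1_center (a point): Steel grinding ball 2 of 4, 15 mm across, 14 g; its centre. At the start all four lie inside the scoop against its rear wall, under the cover.
- ball_2_center (a point): Steel grinding ball 3 of 4, 15 mm across, 14 g; its centre. At the start all four lie inside the scoop against its rear wall, under the cover.
- ball_3_center (a point): Steel grinding ball 4 of 4, 15 mm across, 14 g; its centre. At the start all four lie inside the scoop against its rear wall, under the cover.
Not all that is in view belongs to the job. Leave any red look-alike of the scoop alone. Leave any turquoise look-alike of the part that bears jar_rim alone.

How it is judged:
On the way, in this order (a step that is already met when the one before it is completed fails the run):
1. the scoop stands level on the bench, its centre within 0.26 m of the jar's, with the cover shut (within 4 mm) and the four balls still inside (angle between scoop_centre's own z axis and vertical below 0.08 rad and height (world z) of scoop_centre below 0.036 m and horizontal distance between scoop_centre and jar_rim below 0.26 m and value of joint cover below 0.004 m and x of ball_0_center in the frame of scoop_centre between -0.062 and 0.062 m and z of ball_0_center in the frame of scoop_centre between -0.03 and 0 m and x of ball_1_center in the frame of scoop_centre between -0.062 and 0.062 m and z of ball_1_center in the frame of scoop_centre between -0.03 and 0 m and x of ball_2_center in the frame of scoop_centre between -0.062 and 0.062 m and z of ball_2_center in the frame of scoop_centre between -0.03 and 0 m and x of ball_3_center in the frame of scoop_centre between -0.062 and 0.062 m and z of ball_3_center in the frame of scoop_centre between -0.03 and 0 m), for 0.2 s.
2. the cover is slid back (36 mm or more of 42) beside the jar with the balls still inside (horizontal distance between scoop_centre and jar_rim below 0.26 m and value of joint cover above 0.036 m and x of ball_0_center in the frame of scoop_centre between -0.062 and 0.062 m and z of ball_0_center in the frame of scoop_centre between -0.03 and 0 m and x of ball_1_center in the frame of scoop_centre between -0.062 and 0.062 m and z of ball_1_center in the frame of scoop_centre between -0.03 and 0 m and x of ball_2_center in the frame of scoop_centre between -0.062 and 0.062 m and z of ball_2_center in the frame of scoop_centre between -0.03 and 0 m and x of ball_3_center in the frame of scoop_centre between -0.062 and 0.062 m and z of ball_3_center in the frame of scoop_centre between -0.03 and 0 m), for 0.1 s.
3. all four balls lie in the jar (horizontal distance between each of ball_0_center, ball_1_center, ball_2_center, ball_3_center and jar_rim below 0.034 m and height (world z) of each of ball_0_center, ball_1_center, ball_2_center, ball_3_center below 0.055 m), for 0.2 s.
At the end, for the whole second after the job is handed in: All four balls lie inside the jar (centres within 34 mm of its axis, below its rim), the jar stands upright, and the scoop stands level (within 0.08 rad) and at rest on the bench, its centre within 0.28 m of the jar's, released (all of step 3 and height (world z) of each of ball_0_center, ball_1_center, ball_2_center, ball_3_center above 0.011 m and angle between scoop_centre's own z axis and vertical below 0.08 rad and height (world z) of scoop_centre below 0.036 m and horizontal distance between scoop_centre and jar_rim below 0.28 m and linear speed of scoop below 0.02 m/s and angle between jar_rim's own z axis and vertical below 0.05 rad); the robot touches nothing.
It fails at once if the cover is open by more than 8 mm while the scoop's centre is more than 0.28 m from the jar's (value of joint cover above 0.008 m and horizontal distance between scoop_centre and jar_rim above 0.28 m).
It fails at once if a ball falls on the bench (height (world z) of any of ball_0_center, ball_1_center, ball_2_center, ball_3_center below 0.0095 m).
It fails at once if the jar is shifted more than 25 mm or tipped (distance of jar_rim from where it was at the start of the episode above 0.025 m or angle between jar_rim's own z axis and vertical above 0.25 rad).
It fails at once if the jar's cap or the upturned beaker is shifted more than 25 mm (distance of any of jar_cap, beaker from where it was at the start of the episode above 0.025 m).
It also fails if it takes over 58 s, if anything falls off the work surface, if the arm or the gripper's body presses on something with over 40 N, if the wrist force passes 120 N, or if a joint passes its speed limit or range.

## Working session

There is one attempt and no reset: what is moved stays moved. The work goes in short steps, Python scripts to look and compute and a tool call to move; the robot and the scene stay as the last step left them, time stands still between calls to the robot, and variables do not carry over. Pictures are saved under pics/ and viewed, at most 10 in all, crops included, and the job is handed in when it is done.

Besides the shell and the picture viewer there is one more tool, called by a JSON object that holds its "api" and its "payload". apply_moves: Moves the arm, as the interface text tells. Its arguments: {"type":"object","properties":{"steps":{"type":"array"},"grip_force":{"type":"number"}},"required":["steps"]}

```bash
mkdir -p pics; cat > h.py <<'E'
import numpy as np, cv2
from scipy.spatial.transform import Rotation as Ro
from plant import robot, eyes
def cam(n):
    c=eyes.calibration(n); return np.array(c["K"]),np.array(c["R"]),np.array(c["t"])
def proj(n,X):
    K,R,t=cam(n); p=K@(R@np.array(X,float)+t); return p[:2]/p[2]
def onz(n,px,z):
    K,R,t=cam(n); d=R.T@np.linalg.solve(K,[px[0],px[1],1]); c=-R.T@t
    return c+d*(z-c[2])/d[2]
def tri(pa,pb):
    A=[];b=[]
    for n,px in(("scene",pa),("top",pb)):
        K,R,t=cam(n);P=K@np.c_[R,t]
        for i in(0,1):
            r=px[i]*P[2]-P[i];A.append(r[:3]);b.append(-r[3])
    return np.linalg.lstsq(np.array(A),np.array(b),rcond=None)[0]
def shot(n,f):
    im=eyes.read_camera(n); cv2.imwrite("pics/"+f,im[:,:,::-1]); return im
E
python3 - <<'E'
from h import *
for n in("scene","top"):
    shot(n,n+"0.png")
    for th in ["scoop_centre","front_grip","rear_grip","cover_grip","scoop_lip","stand","jar_rim","jar_cap","beaker"]:
        print(n,th,[(np.round(d["xy"],1).tolist(),round(d["conf"],2)) for d in eyes.place_of(n,th)][:4])
s=robot.read_state();print(s["t"],s["tool_pos"],s["orientation"],robot.grip_point_offset)
E
```

```text
scene scoop_centre [([290.7, 391.0], 0.86), ([237.2, 304.6], 0.83)]
scene front_grip [([230.9, 294.0], 0.84), ([268.8, 390.5], 0.63)]
scene rear_grip [([307.6, 411.5], 0.95), ([272.4, 309.8], 0.81)]
scene cover_grip [([286.2, 401.9], 0.73), ([247.5, 301.5], 0.62), ([235.6, 325.9], 0.36), ([249.9, 244.8], 0.16)]
scene scoop_lip [([212.2, 290.8], 0.9), ([264.5, 368.5], 0.83), ([235.6, 326.5], 0.69)]
scene stand [([236.0, 328.0], 0.89)]
scene jar_rim [([344.0, 204.5], 0.62), ([387.5, 181.1], 0.59)]
scene jar_cap [([383.6, 233.4], 0.8), ([340.5, 205.0], 0.36)]
scene beaker [([248.3, 242.9], 0.94)]
top scoop_centre [([194.2, 316.0], 0.74), ([224.7, 240.3], 0.68)]
top front_grip [([221.7, 236.4], 0.95), ([189.7, 302.1], 0.62)]
top rear_grip [([185.8, 335.3], 0.69), ([232.2, 263.3], 0.65), ([315.0, 187.8], 0.41)]
top cover_grip [([223.8, 246.2], 0.92), ([231.5, 264.5], 0.55), ([185.4, 317.9], 0.43)]
top scoop_lip [([199.3, 290.2], 0.72), ([215.3, 215.6], 0.67), ([219.9, 238.2], 0.19)]
top stand [([227.2, 240.5], 0.97)]
top jar_rim [([452.2, 264.1], 0.94), ([387.7, 242.9], 0.62)]
top jar_cap []
top beaker [([310.9, 188.6], 0.66)]
1.0 [ 0.22968683 -0.55431377  0.19156446] [ 3.08117509e+00  6.13012902e-01 -1.49911022e-05] 0.0188
```

View pics/scene0.png

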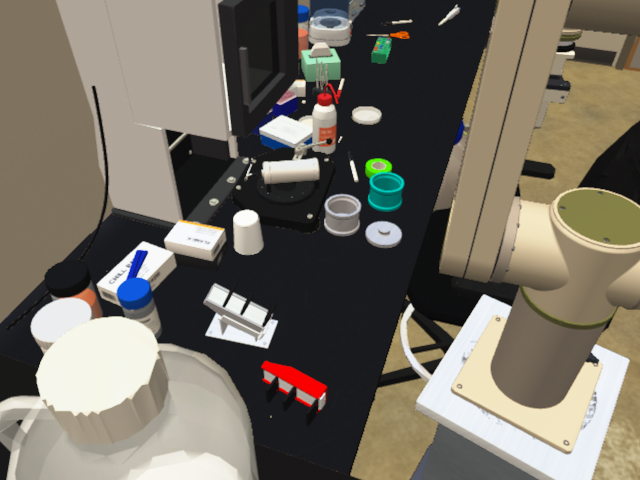

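View pics/top0.png

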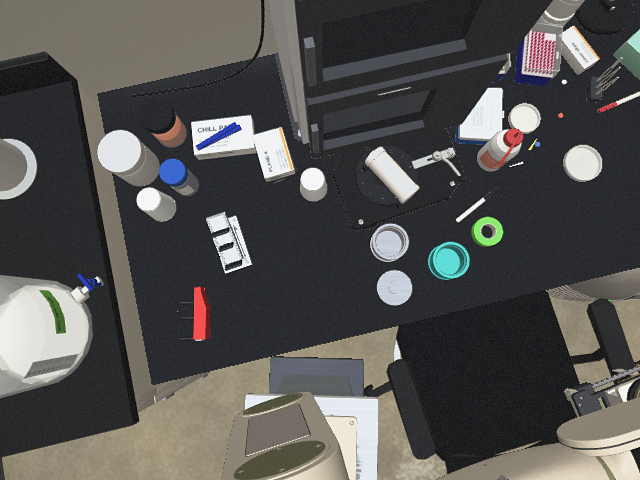

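Candidates: the scoop is the steel one in the stand (top 225,240; scene 237,305), while the red one (top 195,315; scene 291,391) is a decoy. The jar is the grey one (top 388,243; scene 343,210), while the turquoise one (top 450,262; scene 387,185) is a decoy. The cap is at top (394,288) and the beaker at top (313,186).

```bash
python3 - <<'E'
from h import *
S={"fg":((230.9,294),(221.7,236.4)),"rg":((272.4,309.8),(232.2,263.3)),"cg":((247.5,301.5),(223.8,246.2)),"c":((237.2,304.6),(224.7,240.3)),"lip":((212.2,290.8),(215.3,215.6)),"stand":((236,328),(227.2,240.5)),"jar":((344,204.5),(387.7,242.9)),"beak":((248.3,242.9),(310.9,188.6))}
for k,(a,b) in S.items():
    X=tri(a,b);print(k,X.round(4),(proj("scene",X)-a).round(1),(proj("top",X)-b).round(1))
print("stand z0",onz("scene",(236,328),0),onz("top",(227.2,240.5),0))
print("jar z.062",onz("scene",(344,204.5),.062),onz("top",(387.7,242.9),.062))
print("cap",onz("scene",(383.6,233.4),0),onz("top",(394,288),.016))
for n in("scene","top"):
    K,R,t=cam(n);print(n,(-R.T@t).round(3),K[0,0])
im=cv2.imread("pics/top0.png")[195:290,185:270];a=cv2.resize(im,None,fx=6,fy=6,interpolation=2)
im=cv2.imread("pics/scene0.png")[275:355,195:290];b=cv2.resize(im,(int(570*.5),int(480*.5)))
cv2.imwrite("pics/c1.png",a)
im=cv2.imread("pics/scene0.png")[275:355,195:290];cv2.imwrite("pics/c2.png",cv2.resize(im,None,fx=7,fy=7,interpolation=2))
E
```

```text
fg [0.5218 0.2181 0.0985] [2.2 0.4] [-1.1 -2. ]
rg [0.4546 0.1905 0.0736] [-1.8 -0.3] [0.9 1.6]
cg [0.4948 0.2105 0.0891] [-0.5 -0.1] [0.3 0.5]
c [0.5144 0.2151 0.0709] [1.1 0.2] [-0.6 -1. ]
lip [0.5642 0.2324 0.0955] [-0.7 -0.2] [0.4 0.7]
stand [0.5213 0.2222 0.0027] [0.3 0.1] [-0.2 -0.3]
jar [ 0.5171 -0.1691  0.0682] [-0.1 -0. ] [0.1 0.2]
beak [0.6576 0.0185 0.0113] [0.4 0.1] [-0.2 -0.4]
stand z0 [5.23609167e-01 2.20914283e-01 1.11022302e-16] [0.52102061 0.22237959 0.        ]
jar z.062 [ 0.52077367 -0.17603116  0.062     ] [ 0.51825361 -0.16968385  0.062     ]
cap [ 4.22304730e-01 -2.04144316e-01 -1.11022302e-16] [ 0.41450122 -0.19209473  0.016     ]
scene [-0.003  0.714  0.871] 548.737857720613
top [ 0.363 -0.027  1.212] 491.0169524731327
```

View pics/c1.png

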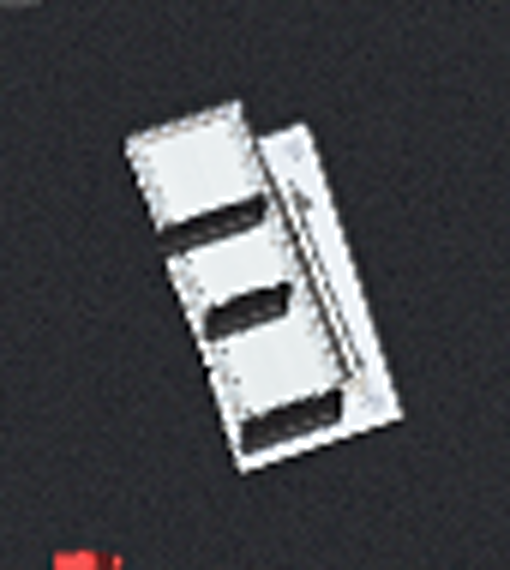

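View pics/c2.png

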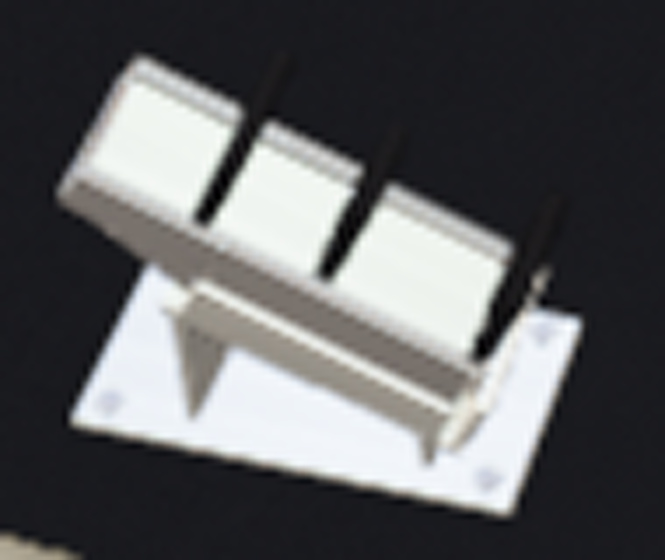

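The close crop shows the steel scoop with three black plates, nose up in the stand (top view: nose at the upper left, near 215,215). That confirms the choice. Next I fit its pose.

```bash
cat >> h.py <<'E'
def unit(p,rv,Pt,Rt):
    """delta from tool pose (p,R) to target: shift units in current axes, turn units, shift units in target axes"""
    R=Ro.from_rotvec(rv)
    d=np.array(Pt)-p
    print("turn",(np.degrees((R.inv()*Rt).as_rotvec())/6).round(2),"shift now-axes",(R.inv().apply(d)/.03).round(2),"target-axes",(Rt.inv().apply(d)/.03).round(2))
def toolR(yaw,pitch): # scoop yaw, nose-down pitch (rad) -> tool rotation (y=scoop x, z=-scoop z)
    S=Ro.from_euler("ZY",[yaw,pitch]).as_matrix()
    return Ro.from_matrix(np.c_[S[:,1],S[:,0],-S[:,2]])
E
python3 - <<'E'
from h import *
from scipy.optimize import least_squares
# scoop-frame points rel. scoop origin (underside middle)
P={"fg":(26,0,50),"rg":(-58,0,50),"cg":(-10,0,50),"c":(0,0,30),"lip":(62,0,19)}
O=[]
sc={"fg":(230.9,294),"rg":(272.4,309.8),"cg":(247.5,301.5),"c":(237.2,304.6),"lip":(212.2,290.8)}
tp={"fg":(221.7,236.4),"rg":(232.2,263.3),"cg":(223.8,246.2),"c":(224.7,240.3),"lip":(215.3,215.6)}
for k in P: O+=[("scene",P[k],sc[k],1.5),("top",P[k],tp[k],1.5)]
T=lambda u,v:(185+u/6-.5,195+v/6-.5)
C=lambda u,v:(195+u/7-.5,275+v/7-.5)
# plate top corners
O+=[("top",(62,23,28),T(126,147),1),("top",(62,-23,28),T(240,100),1)]
O+=[("top",(-61,-21,62),T(340,412),1.),("top",(-61,21,62),T(243,448),1.)]
O+=[("top",(-13,-17,62),T(288,308),1.),("top",(-13,17,62),T(207,337),1.)]
O+=[("scene",(62,23,28),C(65,192),1),("scene",(62,-23,28),C(138,58),1)]
O+=[("scene",(-60,23,25),C(478,365),2.)]
F=[("top",(1,-1),T(303,125)),("top",(-1,-1),T(403,415)),("top",(-1,1),T(242,470)),("scene",(1,1),C(72,422)),("scene",(-1,1),C(513,513)),("scene",(-1,-1),C(582,320))]
def pts(p):
    S=Ro.from_euler("ZY",[p[2],-np.radians(25)])
    o=np.array([p[0],p[1],p[3]]);r=[]
    for n,q,px,s in O:r.append((proj(n,o+S.apply(np.array(q)/1e3))-px)/s)
    Z=Ro.from_euler("Z",p[2])
    for n,q,px in F:
        r.append(proj(n,np.array([p[0],p[1],0])+Z.apply([q[0]*.065+p[4],q[1]*.035+p[5],0]))-px)
    return np.array(r)
f=least_squares(lambda p:pts(p).ravel(),[.515,.217,.35,.045,0,0],loss="soft_l1")
print(f.x.round(4),np.degrees(f.x[2]));print(pts(f.x).round(1).tolist())
p=f.x;o=np.array([p[0],p[1],p[3]]);S=Ro.from_euler("ZY",[p[2],-np.radians(25)])
np.save("fit.npy",p)
Rt=toolR(p[2],-np.radians(25));tgt=o+S.apply([.008,0,.0315]);pre=o+S.apply([.008,0,.0315+.09])
s=robot.read_state();print(tgt,pre)
unit(s["tool_pos"],s["orientation"],pre,Rt)
print(Rt.as_matrix().round(2))
E
```

```text
[ 5.255e-01  2.187e-01  3.731e-01  4.350e-02 -1.260e-02  2.000e-04] 21.375160007326794
[[-0.6, -0.6], [-1.2, -3.1], [-2.0, 1.8], [0.7, 0.6], [-0.3, -0.0], [1.3, -0.2], [1.2, 0.1], [-0.1, -0.5], [-2.6, 1.8], [-0.2, -0.9], [-0.2, -0.5], [-0.3, 0.7], [1.0, 0.8], [-0.0, 0.9], [0.5, 0.2], [-0.1, 0.3], [1.3, -2.2], [-0.3, -0.3], [-0.3, 1.0], [0.4, -0.7], [0.3, -0.4], [0.2, -0.0], [0.3, 0.7], [-0.0, 0.2], [0.1, 0.7]]
[0.51987341 0.21647338 0.07544146] [0.48445409 0.20261041 0.15700916]
turn [ -3.29   3.23 -14.56] shift now-axes [ 17.5  -20.06   1.15] target-axes [20.4  15.01  8.27]
[[-0.36  0.84  0.39]
 [ 0.93  0.33  0.15]
 [-0.    0.42 -0.91]]
```

{"api": "apply_moves", "payload": {"steps": [0.73,-0.836,0,0,0,0,71,0.73,-0.836,0,0,0,0,71,0.73,-0.836,0,0,0,0,71,0.73,-0.836,0,0,0,0,71,0.73,-0.836,0,0,0,0,71,0.73,-0.836,0,0,0,0,71,0.73,-0.836,0,0,0,0,71,0.73,-0.836,0,0,0,0,71,0.73,-0.836,0,0,0,0,71,0.73,-0.836,0,0,0,0,71,0.73,-0.836,0,0,0,0,71,0.73,-0.836,0,0,0,0,71], "grip_force": 30}}

```text
t: 2.0
tool_pos: [0.3575, -0.1742, 0.1918]
orientation: [3.081, 0.612, 0.001]
force: [0.9, -0.6, 0.5]
opening: 0.066
gripper_force: 0.0
```

{"api": "apply_moves", "payload": {"steps": [0.73,-0.836,0,0,0,0,71,0.73,-0.836,0,0,0,0,71,0.73,-0.836,0,0,0,0,71,0.73,-0.836,0,0,0,0,71,0.73,-0.836,0,0,0,0,71,0.73,-0.836,0,0,0,0,71,0.73,-0.836,0,0,0,0,71,0.73,-0.836,0,0,0,0,71,0.73,-0.836,0,0,0,0,71,0.73,-0.836,0,0,0,0,71,0.73,-0.836,0,0,0,0,71,0.73,-0.836,0,0,0,0,71]}}

```text
t: 3.0
tool_pos: [0.4851, 0.2048, 0.1916]
orientation: [3.081, 0.614, 0.001]
force: [0.9, -0.2, 0.6]
opening: 0.0659
gripper_force: 0.0
```

{"api": "apply_moves", "payload": {"steps": [0,0,0,-0.205,0.2,-0.91,71,0,0,0,-0.205,0.2,-0.91,71,0,0,0,-0.205,0.2,-0.91,71,0,0,0,-0.205,0.2,-0.91,71,0,0,0,-0.205,0.2,-0.91,71,0,0,0,-0.205,0.2,-0.91,71,0,0,0,-0.205,0.2,-0.91,71,0,0,0,-0.205,0.2,-0.91,71,0,0,0,-0.205,0.2,-0.91,71,0,0,0,-0.205,0.2,-0.91,71,0,0,0,-0.205,0.2,-0.91,71,0,0,0,-0.205,0.2,-0.91,71]}}

```text
t: 4.0
tool_pos: [0.4848, 0.2032, 0.1917]
orientation: [2.082, 2.046, 0.416]
force: [-0.8, 0.5, 0.2]
opening: 0.066
gripper_force: 0.0
```

{"api": "apply_moves", "payload": {"steps": [0,0,0,-0.205,0.2,-0.91,71,0,0,0,-0.205,0.2,-0.91,71,0,0,0,-0.205,0.2,-0.91,71,0,0,0,-0.205,0.2,-0.91,71,0,0,0,0,0,0,71]}}

```text
t: 4.42
tool_pos: [0.4845, 0.2024, 0.1912]
orientation: [1.601, 2.358, 0.518]
force: [-0.2, -0.5, 0.8]
opening: 0.0661
gripper_force: 0.0
```

```bash
cat > st.py <<'E'
from h import *
p=np.load("fit.npy");o=np.array([p[0],p[1],p[3]]);S=Ro.from_euler("ZY",[p[2],-np.radians(25)])
Rt=toolR(p[2],-np.radians(25));s=robot.read_state()
print(s["t"],s["tool_pos"].round(4),s["opening"],s["force"].round(1),s["q"].round(2))
for h in(.09,.0):unit(s["tool_pos"],s["orientation"],o+S.apply([.008,0,.0315+h]),Rt)
E
python3 st.py
```

```text
4.4167 [0.4845 0.2024 0.1912] 0.06611660567223014 [-0.2 -0.5  0.8] [ 0.26 -0.58  2.16  0.05  1.13 -0.13]
turn [-0.02  0.    0.05] shift now-axes [ 0.01 -0.48  1.03] target-axes [ 0.01 -0.48  1.03]
turn [-0.02  0.    0.05] shift now-axes [ 0.01 -0.47  4.03] target-axes [ 0.01 -0.48  4.03]
```

{"api": "apply_moves", "payload": {"steps": [0,-0.24,0.5,0,0,0.05,71,0,-0.24,0.5,0,0,0,71,0,0,0.5,0,0,0,71,0,0,0.5,0,0,0,71,0,0,0.3,0,0,0,71,0,0,0,0,0,0,71]}}

```text
t: 4.92
tool_pos: [0.4987, 0.2086, 0.1205]
orientation: [1.618, 2.352, 0.515]
force: [-0.2, -0.4, 0.4]
opening: 0.0663
gripper_force: 0.0
```

```bash
python3 - <<'E'
from h import *
exec(open("st.py").read())
a=shot("scene","s1.png")[200:340,160:320];b=shot("top","t1.png")[170:310,160:300]
A=cv2.resize(a,(457,400),interpolation=2)
cv2.imwrite("pics/v1.png",cv2.resize(a,None,fx=5,fy=4.2,interpolation=2)[:,:,::-1])
E
```

```text
4.9167 [0.4987 0.2086 0.1205] 0.06625902054308468 [-0.2 -0.4  0.4] [ 0.27 -0.46  2.21  0.05  0.96 -0.12]
turn [-0.06  0.01 -0.07] shift now-axes [-0.01  0.04 -1.32] target-axes [-0.01  0.05 -1.32]
turn [-0.06  0.01 -0.07] shift now-axes [-0.01  0.06  1.68] target-axes [-0.01  0.05  1.68]
```

View pics/v1.png

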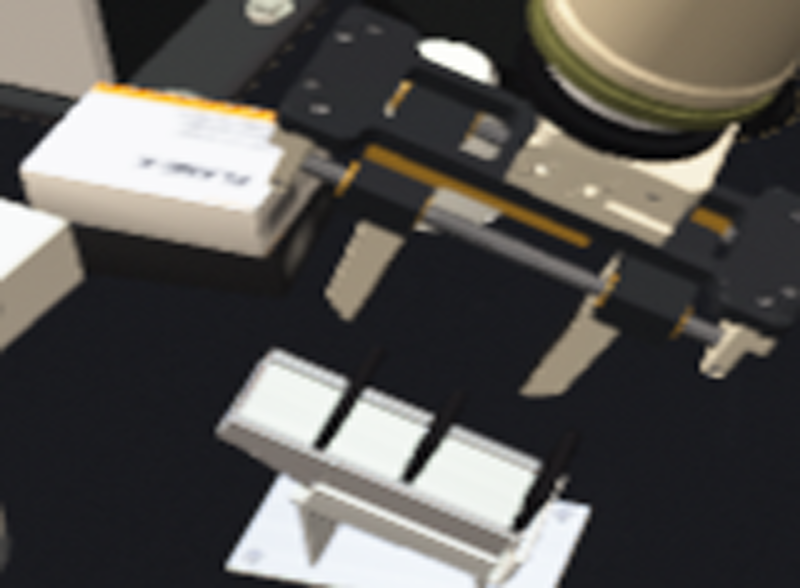

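The picture shows the fingers straddling the front and middle plates (tips at 345,315 and 540,390), in line with the scoop. Descending to pinch.

{"api": "apply_moves", "payload": {"steps": [0,0.05,0.3,0,0,-0.05,71,0,0,0.3,0,0,0,71,0,0,0.3,0,0,0,71,0,0,0.3,0,0,0,71,0,0,0.24,0,0,0,71,0,0,0.24,0,0,0,71,0,0,0,0,0,0,71]}}

```text
t: 5.6
tool_pos: [0.52, 0.2167, 0.0756]
orientation: [1.608, 2.356, 0.515]
force: [-0.4, 0.5, 0.2]
opening: 0.0657
gripper_force: 0.0
```

{"api": "apply_moves", "payload": {"steps": [0,0,0,0,0,0,55,0,0,0,0,0,0,50,0,0,0,0,0,0,48,0,0,0,0,0,0,46,0,0,0,0,0,0,44,0,0,0,0,0,0,40,0,0,0,0,0,0,35,0,0,0,0,0,0,35]}}

```text
t: 6.27
tool_pos: [0.5206, 0.2169, 0.0779]
orientation: [1.607, 2.355, 0.518]
force: [-5.7, -2.7, 3.9]
opening: 0.0404
gripper_force: 30.1
```

{"api": "apply_moves", "payload": {"steps": [0,0,-0.1,0,0,0,35,0,0,-0.15,0,0,0,35,0,0,-0.2,0,0,0,35,0,0,-0.3,0,0,0,35,0,0,-0.4,0,0,0,35,0,0,-0.4,0,0,0,35,0,0,-0.4,0,0,0,35,0,0,-0.4,0,0,0,35,0,0,-0.3,0,0,0,35,0,0,0,0,0,0,35]}}

```text
t: 7.1
tool_pos: [0.4905, 0.205, 0.1531]
orientation: [1.605, 2.352, 0.522]
force: [1.2, 0.1, -1.0]
opening: 0.0406
gripper_force: 29.9
```

```bash
python3 - <<'E'
from h import *
s=robot.read_state();print(s["t"],s["tool_pos"].round(4),s["opening"],s["gripper_force"],s["force"].round(1),s["q"].round(2))
Rt=toolR(-np.pi/2,0)
# scoop centre at (.515,.02): TCP at scoop x=+.008
for z in(.10,.0315):unit(s["tool_pos"],s["orientation"],[.515,.02-.008,z],Rt)
b=shot("scene","s2.png")[200:360,150:350]
cv2.imwrite("pics/v2.png",cv2.resize(b,None,fx=3.5,fy=3.5,interpolation=2)[:,:,::-1])
E
```

```text
7.1 [0.4905 0.205  0.1531] 0.040618734527364045 29.929958825931706 [ 1.2  0.1 -1. ] [ 0.27 -0.53  2.2   0.05  1.04 -0.12]
turn [ 2.78 -4.05 18.22] shift now-axes [-6.29 -2.19  0.94] target-axes [0.82 6.43 1.77]
turn [ 2.78 -4.05 18.22] shift now-axes [-6.28 -3.16  3.01] target-axes [0.82 6.43 4.05]
```

View pics/v2.png

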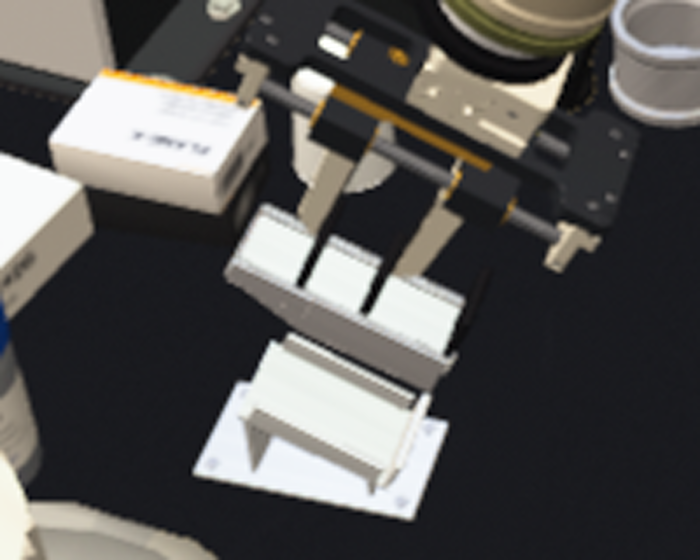

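The scoop hangs clear of the empty stand with the middle plate still at its shut spacing (plates at 310,260 / 375,290 / 470,320 in the crop). Now I raise it, turn it and level it.

{"api": "apply_moves", "payload": {"steps": [0,0.2,-0.43,0,0,0,35,0,0.25,-0.54,0,0,0,35,0,0.2,-0.43,0,0,0,35,0,0,0,0.116,-0.169,0.759,35,0,0,0,0.116,-0.169,0.759,35,0,0,0,0.116,-0.169,0.759,35,0,0,0,0.116,-0.169,0.759,35,0,0,0,0.116,-0.169,0.759,35,0,0,0,0.116,-0.169,0.759,35,0,0,0,0.116,-0.169,0.759,35,0,0,0,0.116,-0.169,0.759,35,0,0,0,0.116,-0.169,0.759,35]}}

```text
t: 8.15
tool_pos: [0.4893, 0.205, 0.1952]
orientation: [2.436, 1.665, 0.361]
force: [0.0, 0.8, -2.7]
opening: 0.0407
gripper_force: 29.9
```

{"api": "apply_moves", "payload": {"steps": [0,0,0,0.116,-0.169,0.759,35,0,0,0,0.116,-0.169,0.759,35,0,0,0,0.116,-0.169,0.759,35,0,0,0,0.116,-0.169,0.759,35,0,0,0,0.116,-0.169,0.759,35,0,0,0,0.116,-0.169,0.759,35,0,0,0,0.116,-0.169,0.759,35,0,0,0,0.116,-0.169,0.759,35,0,0,0,0.116,-0.169,0.759,35,0,0,0,0.116,-0.169,0.759,35,0,0,0,0.116,-0.169,0.759,35,0,0,0,0.116,-0.169,0.759,35]}}

```text
t: 9.15
tool_pos: [0.4895, 0.205, 0.1951]
orientation: [3.082, 0.365, 0.072]
force: [-0.6, 0.2, -2.9]
opening: 0.0404
gripper_force: 29.9
```

{"api": "apply_moves", "payload": {"steps": [0,0,0,0.116,-0.169,0.759,35,0,0,0,0.116,-0.169,0.759,35,0,0,0,0.116,-0.169,0.759,35,0,0,0,0,0,0,35]}}

```text
t: 9.48
tool_pos: [0.4899, 0.2044, 0.1951]
orientation: [3.14, -0.006, -0.01]
force: [-0.1, 0.5, -2.5]
opening: 0.0407
gripper_force: 29.9
```

```bash
cat > go.py <<'E'
from h import *
s=robot.read_state();print(s["t"],s["tool_pos"].round(4),s["opening"],s["gripper_force"],s["force"].round(1),s["q"].round(2))
Rt=toolR(-np.pi/2,0)
for z in(.10,.0315):unit(s["tool_pos"],s["orientation"],[.515,.02-.008,z],Rt)
E
python3 go.py
```

```text
9.4833 [0.4899 0.2044 0.1951] 0.04074337988363758 29.899990260601044 [-0.1  0.5 -2.5] [ 0.3  -0.05  1.67  0.    1.53  1.87]
turn [ 0.02  0.06 -0.04] shift now-axes [0.88 6.41 3.17] target-axes [0.84 6.41 3.17]
turn [ 0.02  0.06 -0.04] shift now-axes [0.9  6.4  5.46] target-axes [0.84 6.41 5.45]
```

{"api": "apply_moves", "payload": {"steps": [0.07,0.53,0.26,0,0,0,35,0.07,0.53,0.26,0,0,0,35,0.07,0.53,0.26,0,0,0,35,0.07,0.53,0.26,0,0,0,35,0.07,0.53,0.26,0,0,0,35,0.07,0.53,0.26,0,0,0,35,0.07,0.53,0.26,0,0,0,35,0.07,0.53,0.26,0,0,0,35,0.07,0.53,0.26,0,0,0,35,0.07,0.53,0.26,0,0,0,35,0.07,0.53,0.26,0,0,0,35,0.07,0.53,0.26,0,0.06,0,35]}}

```text
t: 10.48
tool_pos: [0.5145, 0.0132, 0.1019]
orientation: [3.139, 0.006, 0.003]
force: [-0.2, -0.0, -2.5]
opening: 0.04
gripper_force: 29.9
```

{"api": "apply_moves", "payload": {"steps": [0,0,0.3,0,0,0,35,0,0,0.3,0,0,0,35,0,0,0.3,0,0,0,35,0,0,0.3,0,0,0,35,0,0,0.3,0,0,0,35,0,0,0.2,0,0,0,35,0,0,0.1,0,0,0,35,0,0,0,0,0,0,35]}}

```text
t: 11.15
tool_pos: [0.5139, 0.0141, 0.0478]
orientation: [3.14, 0.002, 0.0]
force: [1.1, 0.2, -2.3]
opening: 0.0406
gripper_force: 29.9
```

```bash
python3 - <<'E'
exec(open("go.py").read())
b=shot("scene","s3.png")[140:320,220:440]
cv2.imwrite("pics/v3.png",cv2.resize(b,None,fx=3.3,fy=3.3,interpolation=2)[:,:,::-1])
E
```

```text
11.15 [0.5139 0.0141 0.0478] 0.04062237452597014 29.91378754377365 [ 1.1  0.2 -2.3] [-0.07  0.02  1.88 -0.    1.25  1.5 ]
turn [ 0.02 -0.    0.01] shift now-axes [ 0.04  0.07 -1.74] target-axes [ 0.04  0.07 -1.74]
turn [ 0.02 -0.    0.01] shift now-axes [0.04 0.07 0.54] target-axes [0.04 0.07 0.54]
```

View pics/v3.png

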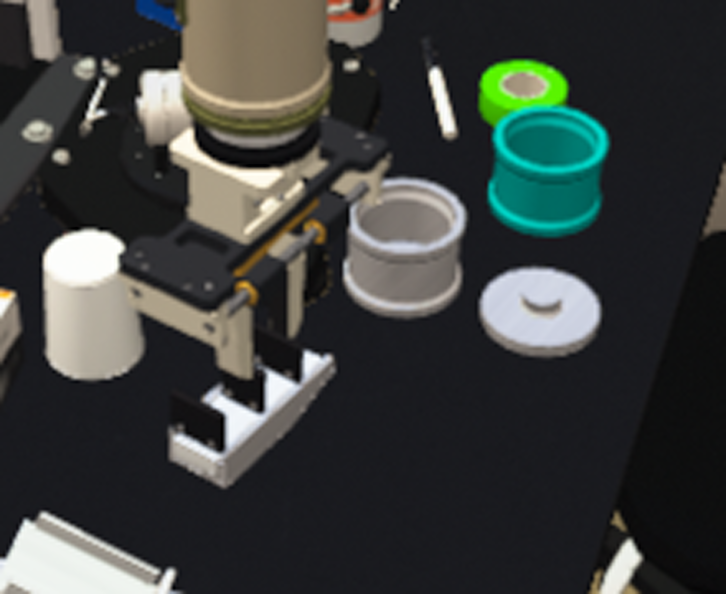

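The scoop hangs level beside the jar with the cover shut, and the beaker and cap are clear. I'll lower it slowly to contact.

{"api": "apply_moves", "payload": {"steps": [0,0,0.15,0,0,0,35,0,0,0.1,0,0,0,35,0,0,0.06,0,0,0,35,0,0,0.04,0,0,0,35,0,0,0.04,0,0,0,35,0,0,0.03,0,0,0,35,0,0,0.0,0,0,0,35]}}

```text
t: 11.78
tool_pos: [0.5145, 0.0137, 0.0361]
orientation: [3.14, 0.001, 0.002]
force: [-0.2, -0.7, -3.1]
opening: 0.0405
gripper_force: 29.9
```

{"api": "apply_moves", "payload": {"steps": [0,0,0.03,0,0,0,35,0,0,0.03,0,0,0,35,0,0,0.0,0,0,0,35]}}

```text
t: 12.03
tool_pos: [0.5145, 0.0138, 0.0343]
orientation: [3.14, 0.001, 0.002]
force: [-0.3, -0.2, -3.2]
opening: 0.0403
gripper_force: 29.9
```

{"api": "apply_moves", "payload": {"steps": [0,0,0.03,0,0,0,35,0,0,0.03,0,0,0,35,0,0,0.0,0,0,0,35]}}

```text
t: 12.28
tool_pos: [0.5145, 0.0138, 0.0325]
orientation: [3.14, 0.001, 0.002]
force: [-0.7, -1.1, -2.7]
opening: 0.0403
gripper_force: 29.9
```

{"api": "apply_moves", "payload": {"steps": [0,0,0.03,0,0,0,35,0,0,0.0,0,0,0,35]}}

```text
t: 12.45
tool_pos: [0.5145, 0.0138, 0.0316]
orientation: [3.14, 0.001, 0.002]
force: [0.1, 0.9, -2.2]
opening: 0.0408
gripper_force: 29.9
```

{"api": "apply_moves", "payload": {"steps": [0,0,0.03,0,0,0,35,0,0,0.0,0,0,0,35]}}

```text
t: 12.62
tool_pos: [0.5149, 0.0138, 0.0311]
orientation: [3.14, 0.001, 0.003]
force: [0.1, 0.8, -0.5]
opening: 0.0405
gripper_force: 29.9
```

{"api": "apply_moves", "payload": {"steps": [0,0,0.03,0,0,0,35,0,0,0.0,0,0,0,35]}}

```text
t: 12.78
tool_pos: [0.5153, 0.0137, 0.0311]
orientation: [3.14, 0.001, 0.004]
force: [-2.4, 0.5, 6.8]
opening: 0.0404
gripper_force: 30.0
```

{"api": "apply_moves", "payload": {"steps": [0,0,0,0,0,0,35,0,0,0,0,0,0,35,0,0,0,0,0,0,35,0,0,0,0,0,0,35,0,0,0,0,0,0,46,0,0,0,0,0,0,50,0,0,0,0,0,0,60,0,0,0,0,0,0,68,0,0,0,0,0,0,68,0,0,0,0,0,0,68]}}

```text
t: 13.62
tool_pos: [0.5146, 0.0137, 0.0299]
orientation: [3.14, 0.001, 0.002]
force: [-0.6, -0.3, 0.9]
opening: 0.0625
gripper_force: 0.0
```

{"api": "apply_moves", "payload": {"steps": [0,0,-0.1,0,0,0,68,0,0,-0.2,0,0,0,68,0,0,-0.3,0,0,0,68,0,0,-0.5,0,0,0,68,0,0,-0.5,0,0,0,68,0,-0.4,0,0,0,0,70,0,-0.5,0,0,0,0,70,0,-0.5,0,0,0,0,70,0,0,0,0,0,0,70]}}

```text
t: 14.37
tool_pos: [0.5144, 0.0586, 0.078]
orientation: [3.141, 0.003, 0.003]
force: [0.1, -0.3, -0.0]
opening: 0.0651
gripper_force: 0.0
```

```bash
python3 - <<'E'
from h import *
s=robot.read_state();print(s["t"],s["tool_pos"].round(4),s["opening"],s["force"].round(1),s["q"].round(2))
im={}
for n in("scene","top"):
    im[n]=shot(n,n+"4.png")
    for th in["scoop_centre","front_grip","cover_grip","rear_grip","scoop_lip","jar_rim","jar_cap"]:
        print(n,th,[(np.round(d["xy"],1).tolist(),round(d["conf"],2)) for d in eyes.place_of(n,th)][:3])
x0,y0=.514,.0217
for k,v in {"c":(0,30),"fg":(26,50),"cg":(-10,50),"rg":(-58,50),"lip":(62,19)}.items():
    X=[x0,y0-v[0]/1e3,v[1]/1e3];print(k,proj("scene",X).round(1),proj("top",X).round(1))
b=im["scene"][190:310,240:380]
cv2.imwrite("pics/v4.png",cv2.resize(b,None,fx=5,fy=5,interpolation=2)[:,:,::-1])
E
```

```text
14.3667 [0.5144 0.0586 0.078 ] 0.06506228300988742 [ 0.1 -0.3 -0. ] [ 0.01 -0.01  1.85 -0.    1.3   1.58]
scene scoop_centre [([297.0, 263.5], 0.8), ([291.4, 389.5], 0.59)]
scene front_grip [([303.6, 250.0], 0.93), ([272.3, 391.5], 0.73)]
scene cover_grip [([286.0, 403.1], 0.89), ([295.6, 259.4], 0.71)]
scene rear_grip [([280.1, 269.9], 0.97), ([310.1, 411.3], 0.97)]
scene scoop_lip [([312.9, 250.7], 0.86), ([265.2, 369.0], 0.63)]
scene jar_rim [([340.7, 204.1], 0.85), ([385.9, 183.2], 0.58), ([295.0, 274.2], 0.46)]
scene jar_cap [([379.3, 238.7], 0.87)]
top scoop_centre [([304.9, 243.9], 0.72), ([196.5, 312.2], 0.69)]
top front_grip [([189.1, 300.7], 0.91), ([315.7, 246.4], 0.62)]
top cover_grip [([184.3, 315.6], 0.61), ([300.4, 241.6], 0.53)]
top rear_grip [([317.1, 246.9], 0.34)]
top scoop_lip [([331.7, 245.8], 0.64), ([199.3, 289.2], 0.55)]
top jar_rim [([450.9, 262.1], 0.7), ([388.5, 240.7], 0.67), ([306.2, 242.5], 0.54)]
top jar_cap [([390.8, 284.5], 0.8)]
c [297.7 262.8] [307.1 244.1]
fg [304.5 249.5] [317.7 243.3]
cg [294.8 258.8] [302.6 242.9]
rg [281.4 271.7] [282.6 242.3]
lip [313.8 250.7] [332.6 245.4]
```

View pics/v4.png

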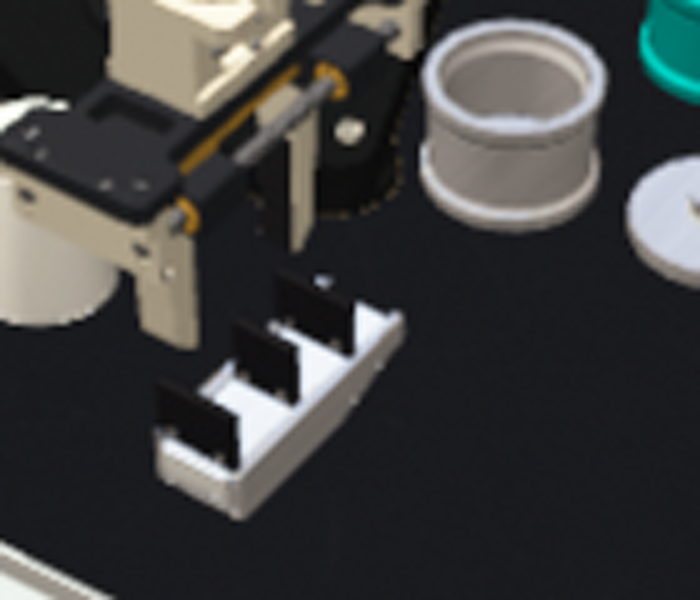

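The scoop stands level at the predicted place with the cover shut (plates at 315,310 / 265,360 / 200,425 in the crop). Next: lower over the middle and rear plates.

{"api": "apply_moves", "payload": {"steps": [0,0.1,0.3,0,0,0,70,0,0,0.3,0,0,0,70,0,0,0.3,0,0,0,70,0,0,0.3,0,0,0,70,0,0,0.2,0,0,0,70,0,0,0.17,0,0,0,70,0,0,0,0,0,0,66,0,0,0,0,0,0,62,0,0,0,0,0,0,60,0,0,0,0,0,0,60]}}

```text
t: 16.0
tool_pos: [0.5151, 0.053, 0.0314]
orientation: [3.14, 0.001, 0.004]
force: [-0.2, 2.3, 1.3]
opening: 0.0558
gripper_force: 1.3
```

{"api": "apply_moves", "payload": {"steps": [0,-0.058,0,0,0,0,55,0,-0.058,0,0,0,0,51.3,0,-0.058,0,0,0,0,47.5,0,-0.058,0,0,0,0,43.8,0,-0.058,0,0,0,0,40,0,-0.058,0,0,0,0,36.2,0,-0.058,0,0,0,0,32.5,0,-0.058,0,0,0,0,28.8,0,-0.058,0,0,0,0,25,0,-0.058,0,0,0,0,21.2,0,-0.058,0,0,0,0,17.5,0,-0.058,0,0,0,0,14]}}

```text
t: 17.0
tool_pos: [0.5145, 0.0738, 0.0307]
orientation: [3.14, 0.001, 0.002]
force: [-0.8, 0.6, -0.0]
opening: 0.0143
gripper_force: 0.3
```

{"api": "apply_moves", "payload": {"steps": [0,0,0,0,0,0,10,0,0,0,0,0,0,5,0,0,0,0,0,0,3,0,0,0,0,0,0,3,0,0,0,0,0,0,3], "grip_force": 50}}

```text
t: 17.42
tool_pos: [0.5145, 0.0735, 0.0307]
orientation: [3.14, 0.001, 0.002]
force: [0.1, 0.8, -1.0]
opening: 0.0099
gripper_force: 50.0
```

```bash
python3 - <<'E'
from h import *
s=robot.read_state();print(s["t"],s["tool_pos"].round(4),s["opening"],s["gripper_force"],s["force"].round(1),s["q"].round(2))
im=shot("scene","s5.png")
for th in["front_grip","scoop_lip","cover_grip","rear_grip"]:
  print(th,[(np.round(d["xy"],1).tolist(),round(d["conf"],2)) for d in eyes.place_of("scene",th)][:3])
b=im[190:310,240:380]
cv2.imwrite("pics/v5.png",cv2.resize(b,None,fx=5,fy=5,interpolation=2)[:,:,::-1])
E
```

```text
17.4167 [0.5145 0.0735 0.0307] 0.009935156334009047 50.03179371356964 [ 0.1  0.8 -1. ] [ 0.04  0.05  1.87 -0.    1.21  1.62]
front_grip [([273.5, 391.2], 0.89), ([303.5, 250.2], 0.64)]
scoop_lip [([267.1, 366.2], 0.84), ([314.9, 249.8], 0.71)]
cover_grip [([281.1, 270.7], 0.62), ([286.9, 403.4], 0.57)]
rear_grip [([308.5, 415.5], 0.62), ([284.1, 269.0], 0.56)]
```

View pics/v5.png

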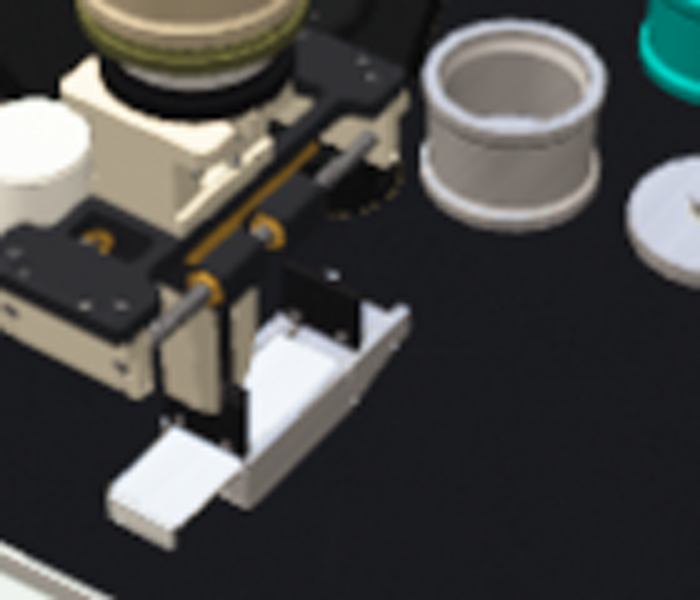

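The cover is fully back against the rear plate (tail overhanging at 140,500 in the crop), and the opening of 9.9 mm agrees. I'll lift it gently and move it over the jar.

{"api": "apply_moves", "payload": {"steps": [0,0,-0.05,0,0,0,3,0,0,-0.1,0,0,0,3,0,0,-0.2,0,0,0,3,0,0,-0.3,0,0,0,3,0,0,-0.4,0,0,0,3,0,0,-0.4,0,0,0,3,0,0,-0.4,0,0,0,3,0,0,-0.4,0,0,0,3,0,0,-0.3,0,0,0,3,0,0,-0.2,0,0,0,3,0,0,-0.1,0,0,0,3,0,0,0,0,0,0,3], "grip_force": 60}}

```text
t: 18.67
tool_pos: [0.5149, 0.0738, 0.1171]
orientation: [3.14, 0.001, 0.004]
force: [0.9, -0.2, -2.8]
opening: 0.0095
gripper_force: 60.1
```

```bash
python3 - <<'E'
from h import *
s=robot.read_state();print(s["t"],s["tool_pos"].round(4),s["opening"],s["gripper_force"],s["force"].round(1),s["wrist_torque"].round(2))
im=shot("scene","s6.png");J=[]
for k in range(3):
  if k: eyes.read_camera("scene")
  for th in["front_grip","scoop_lip","jar_rim"]:
    print(th,[(np.round(d["xy"],1).tolist(),round(d["conf"],2)) for d in eyes.place_of("scene",th)][:3])
  eyes.read_camera("top"); print("top jar",[(np.round(d["xy"],1).tolist(),round(d["conf"],2)) for d in eyes.place_of("top","jar_rim")][:3])
p=s["tool_pos"]
for k,v in {"fg":(81,19.3),"lip":(117,-11.7)}.items():
    print(k,proj("scene",p+[0,-v[0]/1e3,v[1]/1e3]).round(1))
for n in("scene","top"):print(n,"jar",proj(n,[.518,-.171,.062]).round(1))
b=im[150:310,230:420]
cv2.imwrite("pics/v6.png",cv2.resize(b,None,fx=3.7,fy=3.7,interpolation=2)[:,:,::-1])
E
```

```text
18.6667 [0.5149 0.0738 0.1171] 0.009466276008963808 60.11657774448395 [ 0.9 -0.2 -2.8] [ 0.12 -0.03  0.03]
front_grip [([304.4, 219.5], 0.83), ([270.9, 390.4], 0.7)]
scoop_lip [([314.7, 219.1], 0.96), ([263.3, 370.3], 0.81)]
jar_rim [([341.8, 204.3], 0.78), ([388.8, 182.4], 0.6)]
top jar [([451.6, 264.5], 0.82), ([318.5, 242.0], 0.24)]
front_grip [([270.7, 391.2], 0.94), ([304.2, 220.2], 0.78)]
scoop_lip [([313.6, 219.4], 0.9), ([263.9, 366.8], 0.7)]
jar_rim [([343.2, 203.2], 0.88), ([388.5, 181.4], 0.63)]
top jar [([450.1, 263.0], 0.77), ([312.5, 189.6], 0.64)]
front_grip [([303.3, 217.9], 0.85), ([270.3, 389.5], 0.59)]
scoop_lip [([265.1, 370.3], 0.79), ([313.0, 220.0], 0.61)]
jar_rim [([343.9, 204.2], 0.74), ([388.1, 178.0], 0.73)]
top jar [([451.3, 260.3], 0.85), ([390.8, 238.2], 0.58), ([335.9, 241.2], 0.23)]
fg [304.7 218.4]
lip [314.4 220.7]
scene jar [343.9 206. ]
top jar [388.3 243. ]
```

View pics/v6.png

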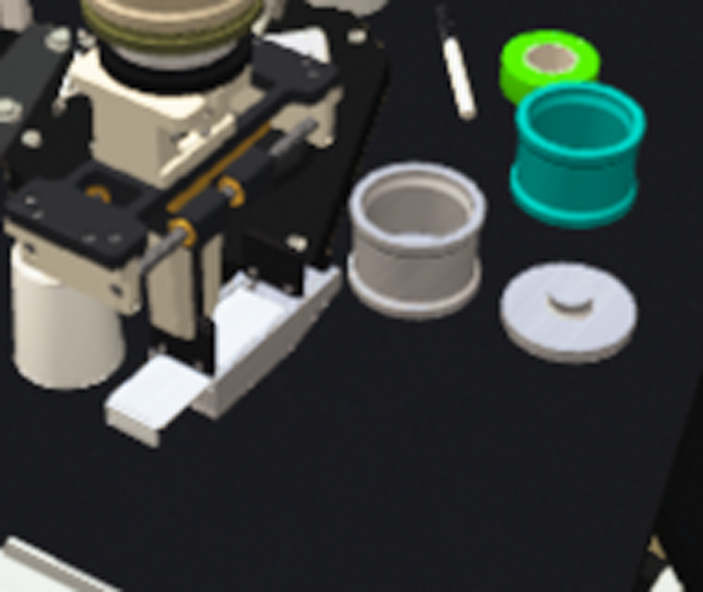

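The scoop is held level with the cover open, and its lip and the jar rim project where predicted (jar rim at crop 418,210). Moving the lip over the jar mouth, then tilting to about 16° about the lip.

{"api": "apply_moves", "payload": {"steps": [0.01,0.1,0,0,0,0,3,0.01,0.25,0,0,0,0,3,0.01,0.4,0,0,0,0,3,0.01,0.5,0,0,0,0,3,0.01,0.5,0,0,0,0,3,0.01,0.5,0,0,0,0,3,0.01,0.5,0,0,0,0,3,0.01,0.45,0,0,0,0,3,0.01,0.35,0,0,0,0,3,0.01,0.2,0,0,0,0,3,0,0.11,0,0,0,0,3,0,0,0,0,0,0,3]}}

```text
t: 20.57
tool_pos: [0.5175, -0.0427, 0.1164]
orientation: [3.14, -0.0, 0.002]
force: [-0.2, 0.4, -3.1]
opening: 0.0097
gripper_force: 60.1
```

{"api": "apply_moves", "payload": {"steps": [0,0.007,-0.068,0.167,0,0,3,0,0.01,-0.102,0.25,0,0,3,0,0.01,-0.102,0.25,0,0,3,0,0.01,-0.102,0.25,0,0,3,0,0.01,-0.102,0.25,0,0,3,0,0.01,-0.102,0.25,0,0,3,0,0.01,-0.102,0.25,0,0,3,0,0.01,-0.102,0.25,0,0,3,0,0.01,-0.102,0.25,0,0,3,0,0.01,-0.102,0.25,0,0,3,0,0.01,-0.102,0.25,0,0,3,0,0,0,0,0,0,3]}}

```text
t: 21.57
tool_pos: [0.5176, -0.0503, 0.1486]
orientation: [-2.862, 0.001, -0.002]
force: [0.2, 0.1, -2.0]
opening: 0.0092
gripper_force: 60.1
```

```bash
cat > lip.py <<'E'
from h import *
s=robot.read_state();R=Ro.from_rotvec(s["orientation"])
print(s["t"],s["tool_pos"].round(4),s["opening"],s["force"].round(1),s["q"].round(2))
L=s["tool_pos"]+R.apply([0,.117,.0117]);M=R.as_matrix()
print("lip",L.round(4),"nose down deg",np.degrees(np.arcsin(-M[2,1])).round(2),"roll",M[2,0].round(3))
d=np.array([.518,-.159,.074])-L;print("to goal",(R.inv().apply(d)/.03).round(3))
E
python3 lip.py
```

```text
21.5667 [ 0.5176 -0.0503  0.1486] 0.009215912078568587 [ 0.2  0.1 -2. ] [-0.4   0.01  1.72  0.26  1.52  1.15]
lip [ 0.5176 -0.1595  0.1051] nose down deg 16.01 roll 0.002
to goal [0.013 0.268 1.001]
```

{"api": "apply_moves", "payload": {"steps": [0,0.02,0.07,0,0,0,3,0,0.03,0.13,0,0,0,3,0,0.04,0.15,0,0,0,3,0,0.04,0.15,0,0,0,3,0,0.04,0.15,0,0,0,3,0,0.03,0.12,0,0,0,3,0,0.02,0.06,0,0,0,3,0,0.007,-0.068,0.167,0,0,3,0,0.007,-0.068,0.167,0,0,3,0,0.007,-0.068,0.167,0,0,3,0,0.007,-0.068,0.167,0,0,3,0,0,0,0,0,0,3]}}

```text
t: 22.57
tool_pos: [0.5178, -0.0531, 0.1306]
orientation: [-2.793, 0.0, -0.003]
force: [-0.5, -0.5, -3.1]
opening: 0.009
gripper_force: 60.1
```

```bash
python3 lip.py
```

```text
22.5667 [ 0.5178 -0.0531  0.1306] 0.008959152452523827 [-0.5 -0.5 -3.1] [-0.45  0.06  1.73  0.31  1.52  1.08]
lip [ 0.5178 -0.1591  0.0796] nose down deg 19.97 roll 0.002
to goal [0.005 0.062 0.177]
```

{"api": "apply_moves", "payload": {"steps": [0,0.01,-0.037,0.125,0,0,3,0,0.01,-0.037,0.125,0,0,3,0,0.01,-0.037,0.125,0,0,3,0,0.01,-0.037,0.125,0,0,3,0,0.01,-0.037,0.125,0,0,3,0,0.01,-0.037,0.125,0,0,3,0,0.01,-0.037,0.125,0,0,3,0,0.01,-0.037,0.125,0,0,3,0,0.01,-0.037,0.125,0,0,3,0,0.01,-0.037,0.125,0,0,3,0,0.01,-0.037,0.125,0,0,3,0,0.01,-0.037,0.125,0,0,3]}}

```text
t: 23.57
tool_pos: [0.5175, -0.0608, 0.1409]
orientation: [-2.636, -0.002, -0.002]
force: [-0.4, 0.7, -2.1]
opening: 0.0095
gripper_force: 60.0
```

{"api": "apply_moves", "payload": {"steps": [0,0.005,-0.051,0.125,0,0,3,0,0.005,-0.051,0.125,0,0,3,0,0.005,-0.051,0.125,0,0,3,0,0.005,-0.051,0.125,0,0,3,0,0.005,-0.051,0.125,0,0,3,0,0.005,-0.051,0.125,0,0,3,0,0.005,-0.051,0.125,0,0,3,0,0.005,-0.051,0.125,0,0,3,0,0.005,-0.051,0.125,0,0,3,0,0.005,-0.051,0.125,0,0,3,0,0.005,-0.051,0.125,0,0,3,0,0.005,-0.051,0.125,0,0,3]}}

```text
t: 24.57
tool_pos: [0.5175, -0.0723, 0.1553]
orientation: [-2.479, -0.002, -0.002]
force: [-0.2, -0.3, -1.8]
opening: 0.0096
gripper_force: 60.0
```

{"api": "apply_moves", "payload": {"steps": [0,0.005,-0.051,0.125,0,0,3,0,0.005,-0.051,0.125,0,0,3,0,0.005,-0.051,0.125,0,0,3,0,0.005,-0.051,0.125,0,0,3,0,0.005,-0.051,0.125,0,0,3,0,0.005,-0.051,0.125,0,0,3,0,0,0,0,0,0,3,0,0,0,0,0,0,3,0,0,0,0,0,0,3,0,0,0,0,0,0,3,0,0,0,0,0,0,3,0,0,0,0,0,0,3]}}

```text
t: 25.57
tool_pos: [0.5175, -0.0786, 0.1618]
orientation: [-2.402, -0.002, -0.002]
force: [0.1, 0.7, -1.0]
opening: 0.0094
gripper_force: 60.0
```

```bash
python3 - <<'E'
exec(open("lip.py").read())
for n in("scene","top"):
  shot(n,n+"7.png")
  for i in range(4):print(n,i,[(np.round(d["xy"],1).tolist(),round(d["conf"],2)) for d in eyes.place_of(n,f"ball_{i}_center")][:6]) if i==0 else 0
E
```

```text
25.5667 [ 0.5175 -0.0786  0.1618] 0.009429204915515063 [ 0.1  0.7 -1. ] [-0.68  0.3   1.55  0.57  1.78  0.87]
lip [ 0.5177 -0.1571  0.0743] nose down deg 42.39 roll 0.002
to goal [ 0.01   0.053 -0.034]
scene 0 []
top 0 []
```

{"api": "apply_moves", "payload": {"steps": [0,-0.1,-0.11,0,0,0,3,0,-0.2,-0.22,0,0,0,3,0,-0.2,-0.22,0,0,0,3,0,-0.2,-0.22,0,0,0,3,0,-0.1,-0.11,0,0,0,3,0,-0.02,0.204,-0.505,0,0,3,0,-0.02,0.204,-0.505,0,0,3,0,-0.02,0.204,-0.505,0,0,3,0,-0.02,0.204,-0.505,0,0,3,0,-0.02,0.204,-0.505,0,0,3,0,-0.02,0.204,-0.505,0,0,3,0,-0.02,0.204,-0.505,0,0,3]}}

```text
t: 26.77
tool_pos: [0.5178, -0.0519, 0.1649]
orientation: [-2.775, -0.001, -0.004]
force: [-0.3, 0.7, -1.1]
opening: 0.0094
gripper_force: 60.0
```

{"api": "apply_moves", "payload": {"steps": [0,-0.02,0.204,-0.505,0,0,3,0,-0.02,0.204,-0.505,0,0,3,0,-0.02,0.204,-0.505,0,0,3,0,-0.02,0.204,-0.505,0,0,3,0,-0.02,0.204,-0.505,0,0,3,0,-0.02,0.204,-0.505,0,0,3,0,-0.02,0.204,-0.505,0,0,3,0,0,0,0,0,0,3]}}

```text
t: 27.43
tool_pos: [0.5168, -0.037, 0.1228]
orientation: [3.14, 0.004, 0.001]
force: [0.2, 0.5, -2.5]
opening: 0.0096
gripper_force: 60.1
```

{"api": "apply_moves", "payload": {"steps": [0,-0.2,0,0,0,0,3,0,-0.4,0,0,0,0,3,0,-0.5,0,0,0,0,3,0,-0.5,0,0,0,0,3,0,-0.5,0,0,0,0,3,0,-0.5,0,0,0,0,3,0,-0.5,0,0,0,0,3,0,-0.4,0,0,0,0,3,0,-0.2,0,0,0,0,3,0,0,0,0,0,0,3]}}

```text
t: 28.27
tool_pos: [0.5175, 0.0732, 0.1235]
orientation: [-3.141, -0.002, -0.003]
force: [0.8, 0.1, -1.4]
opening: 0.0095
gripper_force: 60.1
```

```bash
python3 - <<'E'
exec(open("lip.py").read())
for n in("scene","top"):
  im=shot(n,n+"8.png")
  print(n,[(np.round(d["xy"],1).tolist(),round(d["conf"],2)) for d in eyes.place_of(n,"ball_0_center")][:8])
  for X in([.518,-.171,.016],):print("jar floor",proj(n,X).round(1))
g=cv2.cvtColor(im,cv2.COLOR_RGB2GRAY)
u,v=proj("top",[.518,-.171,.016]).astype(int);print(g[v-16:v+17,u-16:u+17:1])
Fs=[]
for k in range(6):
    eyes.read_camera("top");Fs.append(robot.read_state()["force"][2])
print(np.mean(Fs))
E
```

```text
28.2667 [0.5175 0.0732 0.1235] 0.009492147761304094 [ 0.8  0.1 -1.4] [ 0.04 -0.04  1.79  0.    1.39  1.61]
lip [ 0.5177 -0.0438  0.1118] nose down deg 0.03 roll 0.002
to goal [2.000e-03 3.840e+00 1.256e+00]
scene []
jar floor [343.  220.9]
top [([380.7, 235.1], 0.46)]
jar floor [385.9 245.5]
[[ 86  41  39 ... 114 172 195]
 [ 40  39  40 ... 142  96 147]
 [ 45  42  35 ... 141 156  98]
 ...
 [ 47  31  36 ...  37  42  39]
 [ 44  35  37 ...  40  40  40]
 [ 37  38  37 ...  43  36  33]]
-1.6299312516532816
```

```bash
python3 - <<'E'
import cv2,numpy as np
a,b=[cv2.imread(f"pics/top{k}.png",0).astype(int)[226:262,368:406] for k in(0,8)]
d=b-a
print("\n".join("".join("#" if x>35 else "-" if x<-35 else "." for x in r) for r in d))
m=(abs(d)>35).astype(np.uint8);n,_,st,c=cv2.connectedComponentsWithStats(m)
print([(st[i,4],(c[i]+[368,226]).round(1).tolist()) for i in range(1,n) if st[i,4]>4])
E
```

```text
......................................
......................................
......................................
......................................
......................................
......................................
......................................
......................................
......................................
......................................
......................................
..............-.......................
........-.....-............--.........
........--...--...............-.......
.........-----...........-............
..........---.........................
.........................-....-.......
.........................---.--.......
..........................----........
......................................
......................................
.................-....................
......................................
..................-....-..............
............-.....-.....-....-........
............--...-......--..--........
.............-----.......----.........
...............-......................
......................................
......................................
......................................
......................................
......................................
......................................
......................................
......................................
[(np.int32(15), [379.2, 239.5]), (np.int32(11), [395.5, 243.2]), (np.int32(12), [383.0, 251.2]), (np.int32(11), [394.2, 251.0])]
```

The picture difference shows four ball-shaped crescents inside the jar (379,239; 395,243; 383,251; 394,251), so all four are in. Setting the scoop down.

{"api": "apply_moves", "payload": {"steps": [0,0,0.2,0,0,0,3,0,0,0.4,0,0,0,3,0,0,0.5,0,0,0,3,0,0,0.5,0,0,0,3,0,0,0.5,0,0,0,3,0,0,0.4,0,0,0,3,0,0,0.2,0,0,0,3,0,0,0.15,0,0,0,3,0,0,0.1,0,0,0,3,0,0,0.05,0,0,0,3,0,0,0.03,0,0,0,3,0,0,0,0,0,0,3]}}

```text
t: 29.77
tool_pos: [0.518, 0.072, 0.0328]
orientation: [3.141, 0.001, 0.004]
force: [-0.3, 0.4, -1.7]
opening: 0.0093
gripper_force: 60.1
```

{"api": "apply_moves", "payload": {"steps": [0,0,0.03,0,0,0,3,0,0,0.0,0,0,0,3,0,0,0,0,0,0,3]}}

```text
t: 30.02
tool_pos: [0.5178, 0.072, 0.0318]
orientation: [3.141, 0.001, 0.003]
force: [-0.3, 0.1, -1.8]
opening: 0.0093
gripper_force: 60.1
```

{"api": "apply_moves", "payload": {"steps": [0,0,0.03,0,0,0,3,0,0,0.0,0,0,0,3,0,0,0,0,0,0,3]}}

```text
t: 30.27
tool_pos: [0.5177, 0.072, 0.0307]
orientation: [3.141, 0.001, 0.003]
force: [0.5, 0.3, -1.2]
opening: 0.0096
gripper_force: 60.0
```

{"api": "apply_moves", "payload": {"steps": [0,0,0.02,0,0,0,3,0,0,0.0,0,0,0,3,0,0,0,0,0,0,3]}}

```text
t: 30.52
tool_pos: [0.5178, 0.0721, 0.0302]
orientation: [3.141, 0.001, 0.003]
force: [0.1, 0.6, 1.0]
opening: 0.0096
gripper_force: 60.0
```

{"api": "apply_moves", "payload": {"steps": [0,0,0,0,0,0,16,0,0,0,0,0,0,22,0,0,0,0,0,0,30,0,0,0,0,0,0,35,0,0,0,0,0,0,35,0,0,0,0,0,0,35,0,0,-0.1,0,0,0,35,0,0,-0.2,0,0,0,35,0,0,-0.4,0,0,0,35,0,0,-0.5,0,0,0,35,0,0,-0.5,0,0,0,35,0,0,-0.5,0,0,0,35]}}

```text
t: 31.52
tool_pos: [0.5178, 0.0721, 0.098]
orientation: [3.141, 0.001, 0.004]
force: [0.3, 0.4, -1.1]
opening: 0.0328
gripper_force: 0.0
```

{"api": "apply_moves", "payload": {"steps": [0,0,-0.5,0,0,0,35,0,0,-0.5,0,0,0,35,0,0,-0.5,0,0,0,35,0,0,0,0,0,0,35,0,0,0,0,0,0,35,0,0,0,0,0,0,35]}}

```text
t: 32.02
tool_pos: [0.5172, 0.0721, 0.1407]
orientation: [3.141, 0.001, 0.002]
force: [-0.2, 0.7, -0.4]
opening: 0.0326
gripper_force: 0.0
```

```bash
python3 - <<'E'
from h import *
s=robot.read_state();print(s["t"],s["tool_pos"].round(4),s["opening"],s["force"].round(1))
eyes.read_camera("scene")
pts={"scoop_centre":(0,30),"front_grip":(26,50),"rear_grip":(-58,50),"scoop_lip":(62,19)}
for th,v in pts.items():
  print(th,[(np.round(d["xy"],1).tolist(),round(d["conf"],2)) for d in eyes.place_of("scene",th)][:2],proj("scene",[.5178,.0171-v[0]/1e3,v[1]/1e3]).round(1))
E
```

```text
32.0167 [0.5172 0.0721 0.1407] 0.03259407939285387 [-0.2  0.7 -0.4]
scoop_centre [([294.5, 260.2], 0.84), ([290.7, 390.0], 0.82)] [297.5 260.9]
front_grip [([306.8, 247.2], 0.84), ([271.3, 391.8], 0.69)] [304.3 247.6]
rear_grip [([282.7, 269.2], 0.91), ([307.5, 414.9], 0.91)] [281.3 269.7]
scoop_lip [([315.9, 247.1], 0.85), ([265.8, 369.4], 0.7)] [313.5 248.9]
```

The scoop stands level where it was set down, and the gripper is clear of it. Handing in.

```bash
python3 -c "
from plant import robot
print(robot.close_job())"
```

```text
the job is handed in; nothing more can be done
None
```

I handed the job in at about 32 s. By my own checks all four balls are in the jar and the empty scoop is released, level on the bench about 0.19 m from it; the hand-in call gave no verdict.

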